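# Set the grinder's collar to the red button and clamp it

## Robot

A 7-joint arm with a two-finger parallel gripper is mounted at the origin on the work surface. World frame = base frame: x ahead of the robot, y to its left, z up, the work surface at z = 0. Lengths are in m, angles in rad, forces in N, time in s.
With the tool pointing down it reaches from about 0.425 to 0.825 m from the base axis. Payload 3.6 kg.
Tool frame: the origin (TCP) lies where the fingers leave the gripper's body, on its centre line; the fingertips stand 73 mm ahead of it and the grasp point (between the pads) lies 54 mm ahead of it; x points along the fingers, y is the direction in which the jaws open and shut, and the axes are right-handed (so a half turn about x gives the same grasp; the last joint's range is limited). The gripper opens to 85 mm and grips with 20 to 120 N. Pads are 22 mm wide; open, the fingers measure 114 mm over their backs; the gripper's body (76 mm by 85 mm) begins 54 mm behind the grasp point. The pads swing forward as they close: fully open they stand 13 mm farther back than shut.
Start: joints at [-1.218, 0.615, -0.013, 1.423, 0.008, 1.103, -0.04], TCP at [0.241, 0.604, 0.304] pointing down, gripper open.
Joint ranges: [-3.12, 3.12], [-0.3, 2.06], [-1.34, 1.32], [0.26, 2.42], [-1.36, 4.5], [0.01, 1.98], [-2.84, 2.84]. Speed limits (rad/s): [2.79, 2.79, 3.14, 3.14, 3.14, 3.14, 3.14].

## Interface

Orientations are given as a unit quaternion [x, y, z, w].
In Python, from station import arm, snapshot, camera_info, ticket gives the robot as it stands. Calls block until the motion is done:
- arm.movep(position, orientation): joint-space move of the TCP to a pose.
- arm.line_to(position, velocity=0.15, ori=None): straight line of the TCP; ori=None keeps the orientation; velocity is the mean speed in m/s.
- arm.move_j(angles): joint-space move.
- arm.move_gripper(opening, effort=None): opening from 0.0 (shut) to 1.0 (fully open); effort is the grip in N (None keeps the last); returns when the fingers have stopped.
- arm.pause(seconds).
- arm.ik(position, orientation): joint angles nearest the present ones, or None.
- snapshot(name): name is "scene" or "top" or "wrist"; returns the picture (384x512x3 uint8, blue, green, red); there is no depth.
- camera_info(name): a dict with "fx", "fy", "cx", "cy" (pixels), "R" (3x3) and "t" (3): a world point X has camera coordinates R X + t; the wrist camera has in their place "T_tool_cam" (4x4, takes a point from camera to tool coordinates, whose origin is the TCP and whose axes are the tool frame's). Camera axes: x right, y down, z forward; pixel columns grow to the right and rows downward; lengths in m; the calibration is good to about 2 mm. A picture is of the moment at which its call begins: read the wrist's pose just before it. camera_info takes no time and is no camera call.
A pose or a line that the arm cannot do raises arm.MotionError and nothing moves.
- ticket.finish_job(): hands the job in, once; it reports no verdict.
Readings, each from a call of its own:
- arm.read_time(): time.
- arm.read_joint_positions(): joint angles.
- arm.read_dq(): joint speeds.
- arm.read_effort(): joint torques, N m.
- arm.read_tool_pos(): TCP position.
- arm.read_eef_rot(): TCP orientation.
- arm.read_ft_force(): force on the tool from outside, world axes, zero at the start.
- arm.read_wrist_torque(): the same for the moment, N m.
- arm.read_opening(): opening from 0.0 (shut) to 1.0 (fully open).
Only numpy, scipy, OpenCV 4.12 (cv2) and the standard library are available. Lean on these libraries where they do the work, as an engineer would, in place of code of your own. Each camera call takes 0.05 s, during which the arm holds its last target.

## Task

Set this coffee grinder's grind: swing its orange-handled clamp lever fully open to free the steel collar, then turn the collar by its arm until the arm's white pointer lines up with the centre of the red button on the scale (the blue button is the old setting, ignore it). Then swing the clamp lever fully shut again so that the collar is locked there, and let go. Do not knock or shift the can, the jar and the cup that stand around the grinder.

Things in the scene. Friction and masses are not known exactly. Their poses are not given: they have to be found in the camera images.
- grinder: Grinder, fixed to the bench: dark chassis box, flat top (deck) 90 mm above the bench. Origin at bench height on the collar's vertical axis, z up; in its frame the deck spans x -190 to 125, y -135 to 135 mm. White scale arc on the deck 97 to 123 mm from the axis, -125 to 125 degrees about +x. Fixed steel throat, 74 mm wide, on the axis, top at 150 mm. The clamp is on the -x side.
- collar_axis (a point): Point on the collar's axis 94 mm above the bench, turning with the collar (a steel disc 110 mm wide, 28 mm high): its x axis points along the collar's arm to the white pointer, z up. The arm is a bar 16 mm wide that ends 88 mm from the axis, its top 112 mm above the bench; the white pointer at its tip reaches to 99 mm.
- collar_post (a point): Middle of the upright yellow round post (18 mm wide, white spot on top) on the collar's arm, 80 mm from the collar axis. The post's free part runs from 112 to 155 mm above the bench. Pushing it sideways turns the freed collar with about 4 to 5 N; it stays where it is left.
- collar (a joint): Angle of the collar, rad, counter-clockwise from above; 0 when the arm points along the grinder's +x; range -2.1 to 2.1. While the clamp is shut a brake pad holds it firmly (over 20 N at its post).
- clamp (a joint): Clamp lever angle, rad, 0 fully open to 1.92 fully shut (its stops); it grows clockwise seen from above. It starts shut or nearly so and stays where it is left; moving its post takes about 2 to 8 N. In the grinder's frame the lever points from its pivot along 235 degrees when open, 125 degrees when shut; it swings through -x, away from the collar.
- clamp_pivot (a point): Vertical axis of the clamp lever, 110 mm above the bench, on the grinder's -x side, 100 mm from the collar axis. Round pivot 32 mm wide, its top 122 mm above the bench.
- clamp_post (a point): Middle of the upright orange round post (18 mm wide) at the end of the clamp lever, 68 mm from its pivot. The post's free part runs from 121 to 155 mm above the bench; the lever bar under it is 14 mm wide.
- mark_red: Red round button, 18 mm wide, 4 mm thick, stuck to the scale arc: the wanted setting. Origin at the centre of its underside. It is on either side of the arm's start (grinder's +y or -y side), 108 to 114 mm from the collar axis.
- mark_blue: Blue round button of the same size on the other side of the scale: the old setting, of no use here.
- can_center (a point): Middle of a standing green-labelled spray can, 58 mm wide, 200 mm high; loose bystander.
- jar_center (a point): Middle of a standing amber jar with a lid, 84 mm wide, 120 mm high; loose bystander.
- cup_center (a point): Middle of a standing white cup, 76 mm wide, 100 mm high; loose bystander.
Things that resemble listed ones, but are neither listed nor needed, are in the scene too. Of the things that look like the part that bears can_center, the largest one is meant.

How it is judged:
By the outcome, as a careful person would: the job done as asked, in the order asked, and still so for the second after the job is handed in, with the robot touching nothing.
It also fails if it takes over 69 s, if anything falls off the work surface, if the arm or the gripper's body presses on something with over 40 N, if the wrist force passes 120 N, or if a joint passes its speed limit or range.

## Working session

There is one attempt and no reset: what is moved stays moved. The work goes in short steps, each a Python script; the robot and the scene stay as the last script left them, time stands still between calls to the robot, and variables do not carry over. Pictures are saved under pics/ and viewed, and the job is handed in when it is done.

```bash
ls; mkdir -p pics; python3 - <<'E'
from station import arm,snapshot,camera_info
import cv2
for n in("scene","top","wrist"):
    cv2.imwrite(f"pics/{n}0.png",snapshot(n)); print(n,camera_info(n))
print(arm.read_time(),arm.read_tool_pos(),arm.read_eef_rot())
E
```

```text
pics
scene {'fx': 482.8364217898634, 'fy': 482.8364217898634, 'cx': 247.8755929367828, 'cy': 190.3694982887268, 'R': array([[-0.1702017 ,  0.98523524, -0.01851735],
       [ 0.62454988,  0.09331913, -0.77538957],
       [-0.76221311, -0.14353763, -0.63121163]]), 't': array([ 0.13048412, -0.26894569,  1.85278297])}
top {'fx': 456.47225606904124, 'fy': 456.47225606904124, 'cx': 256.9397921831076, 'cy': 193.6589431067567, 'R': array([[ 0.00284755, -0.99999165,  0.00293111],
       [-0.98468475, -0.0033149 , -0.17431281],
       [ 0.17432107, -0.00238986, -0.98468597]]), 't': array([-0.02051706,  0.60083402,  1.10194693])}
wrist {'fx': 273.10619454433845, 'fy': 273.10619454433845, 'cx': 259.27799232208696, 'cy': 195.0612197519635, 'T_tool_cam': array([[-1.97302307e-04, -2.58007706e-01,  9.66142839e-01,
        -6.97646626e-02],
       [ 9.99999464e-01, -1.03284718e-03, -7.16046602e-05,
         1.21831929e-03],
       [ 1.01635246e-03,  9.66142307e-01,  2.58007772e-01,
        -6.49848630e-02],
       [ 0.00000000e+00,  0.00000000e+00,  0.00000000e+00,
         1.00000000e+00]])}
0.15 [0.24081151 0.60327428 0.3029969 ] [ 0.13277369  0.69452402 -0.13416211  0.69426801]
```

View pics/scene0.png

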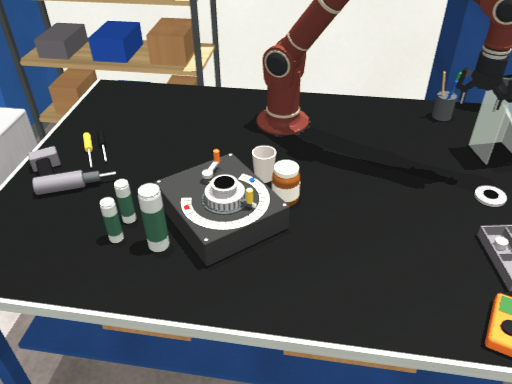

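View pics/top0.png

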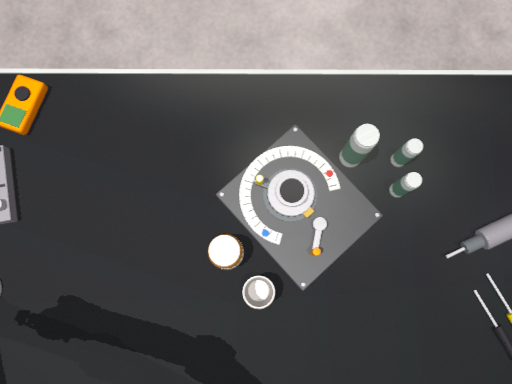

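The top view shows the grinder at about (300,207), with yellow post (259,180), red (329,173), blue (265,233), clamp pivot (320,224) and orange post (317,252). Three green cans stand at (360,145), (406,152) and (405,185), and the largest is the one at (360,145). I'll enlarge the crops.

```bash
python3 - <<'E'
import cv2
i=cv2.imread("pics/top0.png");c=i[115:315,195:435];cv2.imwrite("pics/topc.png",cv2.resize(c,None,fx=3.33,fy=3,interpolation=cv2.INTER_CUBIC)[:600,:799])
c=cv2.resize(i[120:295,215:385],None,fx=3.4,fy=3.4,interpolation=cv2.INTER_CUBIC);cv2.imwrite("pics/topc.png",c)
i=cv2.imread("pics/scene0.png");c=cv2.resize(i[130:260,90:310],None,fx=3.6,fy=3.6,interpolation=cv2.INTER_CUBIC);cv2.imwrite("pics/scenec.png",c)
E
```

```text
(no output)
```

View pics/topc.png

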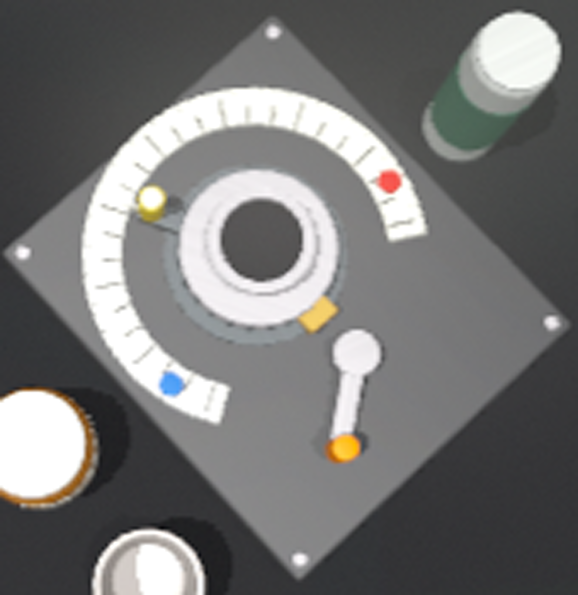

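View pics/scenec.png

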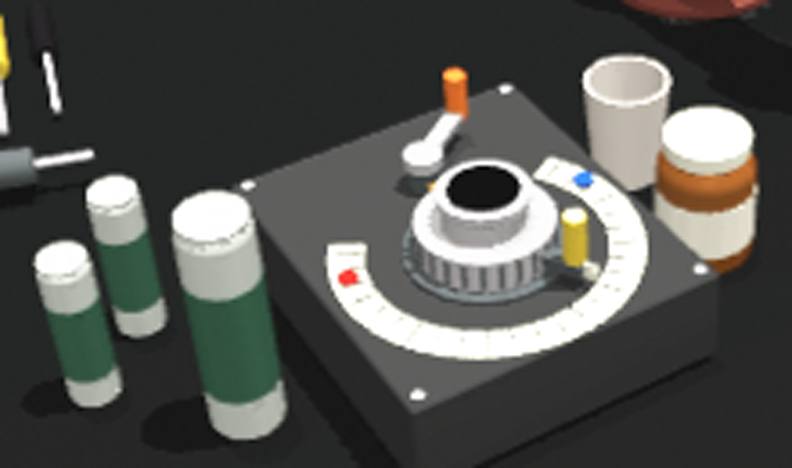

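```bash
cat > h.py <<'E'
import numpy as np, cv2
from station import arm,snapshot,camera_info,ticket
from scipy.spatial.transform import Rotation as Ro
def wcam():
    ci=camera_info("wrist");p=np.array(arm.read_tool_pos());R=Ro.from_quat(arm.read_eef_rot()).as_matrix()
    T=np.eye(4);T[:3,:3]=R;T[:3,3]=p;T=T@ci["T_tool_cam"];Ti=np.linalg.inv(T)
    return dict(ci,R=Ti[:3,:3],t=Ti[:3,3])
def ray(ci,px,z):
    d=ci["R"].T@np.array([(px[0]-ci["cx"])/ci["fx"],(px[1]-ci["cy"])/ci["fy"],1]);c=-ci["R"].T@ci["t"]
    return c+d*(z-c[2])/d[2]
def proj(ci,X):
    c=ci["R"]@np.asarray(X)+ci["t"];return np.array([ci["cx"]+ci["fx"]*c[0]/c[2],ci["cy"]+ci["fy"]*c[1]/c[2]])
def fit(L,W):
    L=np.array(L);W=np.array(W)
    lc,wc=L.mean(0),W.mean(0);a=L-lc;b=W-wc
    th=np.arctan2((a[:,0]*b[:,1]-a[:,1]*b[:,0]).sum(),(a*b).sum())
    R=np.array([[np.cos(th),-np.sin(th)],[np.sin(th),np.cos(th)]]);t=wc-R@lc
    return th,t,(L@R.T+t-W)
E
python3 - <<'E'
from h import *
ci=camera_info("top")
f=lambda u,v,z:ray(ci,(215+(u+.5)/3.4-.5,120+(v+.5)/3.4-.5),z)[:2]
W=[f(272,15,.09),f(3,250,.09),f(300,580,.09),f(570,323,.09)]
th,t,r=fit([(.125,-.135),(.125,.135),(-.19,.135),(-.19,-.135)],W);print(th,t);print(r)
R=np.array([[np.cos(th),-np.sin(th)],[np.sin(th),np.cos(th)]])
for n,u,v,z in [("throat",261,238,.15),("cpost",152,197,.155),("red",390,181,.094),("blue",171,383,.094),("piv",357,350,.122),("clpost",345,447,.155),("can",517,52,.2),("jar",35,445,.12),("cup",149,582,.1)]:
    w=f(u,v,z);l=R.T@(w-t);print(n,w,l,np.hypot(*l),np.degrees(np.arctan2(l[1],l[0])))
E
```

```text
0.7401408173420962 [ 0.59260525 -0.09832507]
[[ 0.00351729 -0.00080009]
 [-0.0013081   0.00289093]
 [-0.00200815  0.0008333 ]
 [-0.00020104 -0.00292415]]
throat [ 0.5933989  -0.09828078] [ 0.00061588 -0.00050253] 0.0007948828741357489 -39.21264348346783
cpost [ 0.62063291 -0.0238865 ] [0.07089566 0.03606185] 0.079540246617281 26.96065914719921
red [ 0.64608526 -0.19647004] [-0.02669994 -0.10853414] 0.11177006369887807 -103.82060875434885
blue [ 0.49941412 -0.03804064] [-0.02815454  0.10735978] 0.11099008901119531 104.69462060695248
piv [ 0.52008936 -0.16606459] [-0.0992268  -0.00111295] 0.09923303845344478 -179.35738554427036
clpost [ 0.45178353 -0.15210621] [-0.1402486   0.05525845] 0.1507420568958404 158.49538210515885
can [ 0.71014804 -0.26545576] [-0.02592109 -0.20267479] 0.20432565670729433 -97.2882756842203
jar [0.45427329 0.05563365] [0.00168785 0.20696901] 0.20697589173208078 89.53275777867476
cup [ 0.36197869 -0.02277038] [-0.11933509  0.21132027] 0.24268728804075032 119.45393747661375
```

```bash
cat >> h.py <<'E'
TH=0.7401;G=np.array([.5930,-.0983])
RG=np.array([[np.cos(TH),-np.sin(TH)],[np.sin(TH),np.cos(TH)]])
def g2w(l): return RG@np.asarray(l)+G
def w2g(w): return RG.T@(np.asarray(w)[:2]-G)
def q(a):
    c,s=np.cos(a),np.sin(a)
    return Ro.from_matrix(np.array([[0,c,s],[0,s,-c],[-1,0,0]])).as_quat()
PIV=np.array([-.1,0])
def clp(ang): return g2w(PIV+.068*np.array([np.cos(ang),np.sin(ang)]))   # grinder-frame lever direction
def col(ang): return g2w(.080*np.array([np.cos(ang),np.sin(ang)]))
E
python3 - <<'E'
from h import *
R=Ro.from_quat(arm.read_eef_rot()).as_matrix();print(R.round(2))
D=np.radians
for nm,fn,rng in(("cl",clp,(126,150,180,210,235)),("col",col,(27,0,-30,-60,-90,-104))):
  for off in (90,-90):
    for d in rng:
      for z in(.2,.3):
        j=arm.ik(np.r_[fn(D(d)),z],q(TH+D(d)+D(off))); print(nm,off,d,z,None if j is None else np.round(j,2))
E
```

```text
[[-0.    0.37  0.93]
 [-0.    0.93 -0.37]
 [-1.   -0.    0.  ]]
cl 90 126 0.2 [-0.17  0.59  0.68  2.05 -0.57  0.7  -0.9 ]
cl 90 126 0.3 [-0.5   0.66  1.29  1.93 -0.72  1.12 -0.68]
cl 90 150 0.2 [-0.13  0.61  0.71  2.02 -0.59  0.73 -0.41]
cl 90 150 0.3 [-0.43  0.68  1.29  1.91 -0.73  1.14 -0.21]
cl 90 180 0.2 [-0.09  0.65  0.74  1.95 -0.61  0.78  0.17]
cl 90 180 0.3 [-0.32  0.66  1.18  1.84 -0.68  1.12  0.28]
cl 90 210 0.2 [-0.02  0.67  0.66  1.85 -0.55  0.81  0.62]
cl 90 210 0.3 [-0.19  0.63  0.98  1.74 -0.58  1.09  0.67]
cl 90 235 0.2 [ 0.05  0.68  0.54  1.77 -0.46  0.82  0.94]
cl 90 235 0.3 [-0.09  0.6   0.78  1.66 -0.47  1.07  0.96]
cl -90 126 0.2 [ 0.18  0.5   0.14  2.03 -0.12  0.61  1.77]
cl -90 126 0.3 [ 0.    0.37  0.38  1.92 -0.17  0.88  1.84]
cl -90 150 0.2 [ 0.31  0.51  0.03  2.01 -0.03  0.62  2.15]
cl -90 150 0.3 [ 0.09  0.38  0.33  1.89 -0.16  0.89  2.29]
cl -90 180 0.2 [ 0.42  0.54 -0.06  1.93  0.05  0.67  2.64]
cl -90 180 0.3 [ 0.2   0.42  0.25  1.82 -0.13  0.92  2.83]
cl -90 210 0.2 [-0.23  0.87  1.13  1.86 -0.92  1.05 -2.16]
cl -90 210 0.3 [-0.25  0.7   1.13  1.74 -0.
[... 853 characters left out ...]
[-0.25  0.72  0.44  1.64 -0.37  0.87 -0.03]
col -90 27 0.3 [-0.3   0.62  0.52  1.53 -0.33  1.08 -0.06]
col -90 0 0.2 [-0.27  0.78  0.55  1.54 -0.47  0.95 -0.4 ]
col -90 0 0.3 [-0.3   0.69  0.63  1.43 -0.42  1.16 -0.44]
col -90 -30 0.2 [-0.26  0.85  0.68  1.47 -0.58  1.03 -0.8 ]
col -90 -30 0.3 [-0.28  0.76  0.75  1.36 -0.52  1.22 -0.86]
col -90 -60 0.2 [-0.25  0.89  0.8   1.46 -0.68  1.08 -1.19]
col -90 -60 0.3 [-0.26  0.8   0.85  1.34 -0.6   1.26 -1.26]
col -90 -90 0.2 [-0.32  1.01  1.13  1.51 -0.95  1.24 -1.45]
col -90 -90 0.3 [-0.31  0.88  1.13  1.4  -0.8   1.36 -1.56]
col -90 -104 0.2 [-0.31  1.    1.13  1.55 -0.94  1.22 -1.65]
col -90 -104 0.3 [-0.31  0.86  1.13  1.44 -0.79  1.34 -1.78]
```

Several things could be mistaken for what I need:
- **Setting button:** red at (329,173) is wanted. Blue at (265,233) is the old setting.
- **Posts:** orange clamp post at (317,252) and yellow collar post at (259,180). The ochre pad at (308,212) is the brake.
- **Cans:** the tallest, at (360,145), is the bystander. The two smaller ones are decoys.

Next I'll hover over the clamp post and check it in a close crop.

```bash
python3 - <<'E'
from h import *
D=np.radians
arm.movep(np.r_[clp(D(126)),.30],q(TH+D(216)))
c=wcam();im=snapshot("wrist");cv2.imwrite("pics/w1.png",im)
print(arm.read_time(),arm.read_tool_pos(),arm.read_ft_force(),arm.read_opening())
for n,p in(("clp",np.r_[clp(D(126)),.155]),("piv",np.r_[g2w(PIV),.122]),("ax",np.r_[G,.15]),("red",[.6461,-.1965,.094]),("cp",[.6206,-.0239,.155])):print(n,proj(c,p).round(1))
cv2.imwrite("pics/w1b.png",cv2.resize(im,(768,576),interpolation=cv2.INTER_CUBIC))
E
```

```text
2.9667 [ 0.45297684 -0.15133638  0.29979112] [-0.31208025  0.09596822 -0.29564975] 0.9997097067370585
clp [262. 205.]
piv [261.9 119.4]
ax [150.   34.1]
red [267.6 -39.8]
cp [31.8 12.2]
```

View pics/w1b.png

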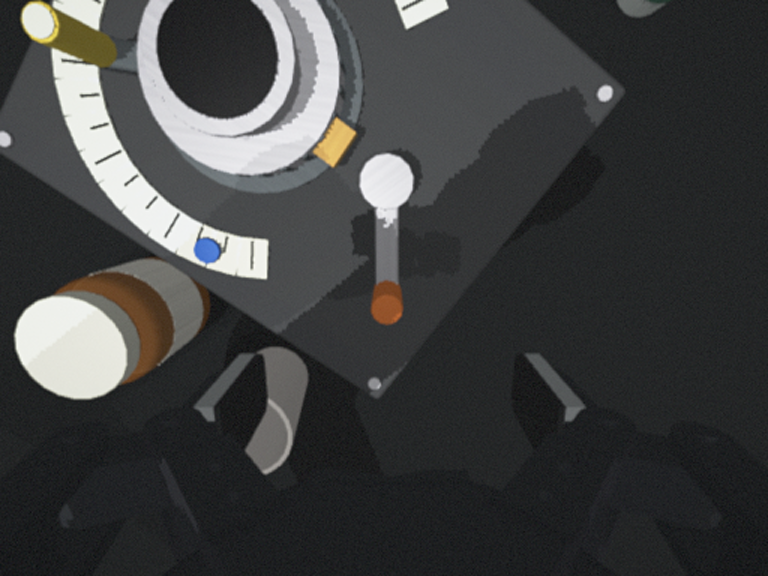

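The close view confirms orange clamp post (258,205), pivot (257,121) and blue mark (138,166). All features sit about 4 px (3 mm) to one side of the top-camera prediction, which is within calibration. Now I'll grip the post.

```bash
python3 - <<'E'
from h import *
D=np.radians
arm.move_gripper(0.55,20)
arm.line_to(np.r_[clp(D(126)),.199],.15)
print(arm.read_ft_force())
arm.move_gripper(0.0,25)
print(arm.read_opening(),arm.read_opening()*85,arm.read_ft_force(),arm.read_tool_pos())
for d in range(135,236,9):
    d=min(d,232)
    arm.line_to(np.r_[clp(D(d)),.199],.1,q(TH+D(d+90)))
    f=np.array(arm.read_ft_force());u=RG@[np.cos(D(d)),np.sin(D(d))];print(d,f.round(1),"rad %.1f tan %.1f"%(f[:2]@u,f[:2]@[-u[1],u[0]]))
    if np.linalg.norm(f)>35: break
print(arm.read_time());cv2.imwrite("pics/t2.png",snapshot("top"))
E
```

```text
[ 0.55448831 -0.30497679  0.00312024]
0.19557586000866647 16.62394810073665 [-0.94027393  1.769602    6.54863315] [ 0.45292621 -0.15193258  0.19977147]
135 [1.5 0.2 6.2] rad -1.5 tan -0.2
144 [2.3 1.  7. ] rad -2.4 tan -0.7
153 [3.  1.5 7.4] rad -3.3 tan -0.6
162 [3.9 2.6 7.5] rad -4.6 tan -0.7
171 [4.2 3.  9.1] rad -5.2 tan -0.2
180 [4.7 4.  9.6] rad -6.2 tan 0.2
189 [ 4.   5.5 10.2] rad -6.8 tan -0.3
198 [3.8 6.2 9.3] rad -7.2 tan 0.3
207 [ 2.9  6.7 10.4] rad -7.3 tan 0.4
216 [ 3.2  8.2 11.9] rad -8.6 tan 1.5
225 [-0.4  8.8 12.5] rad -8.8 tan -0.8
232 [-0.6  8.2 13.1] rad -8.3 tan 0.0
8.2917
```

```bash
python3 - <<'E'
from h import *
i=cv2.imread("pics/t2.png");cv2.imwrite("pics/t2c.png",cv2.resize(i[120:295,215:385],None,fx=3.4,fy=3.4,interpolation=cv2.INTER_CUBIC))
im=snapshot("wrist");cv2.imwrite("pics/w2.png",cv2.resize(im,(768,576)))
E
```

```text
(no output)
```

View pics/t2c.png

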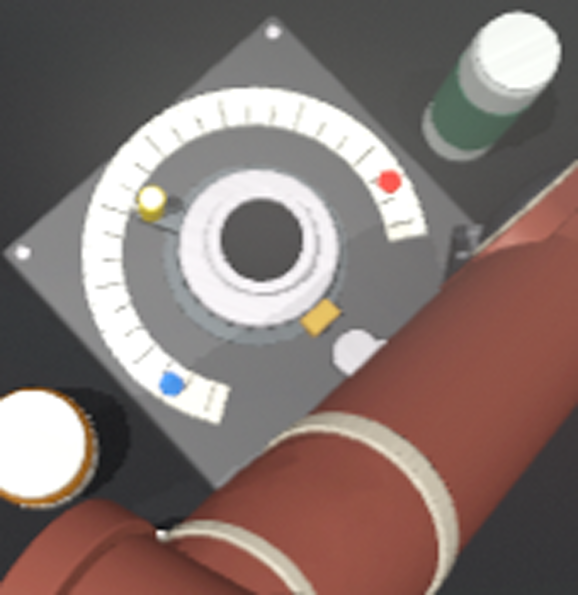

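View pics/w2.png

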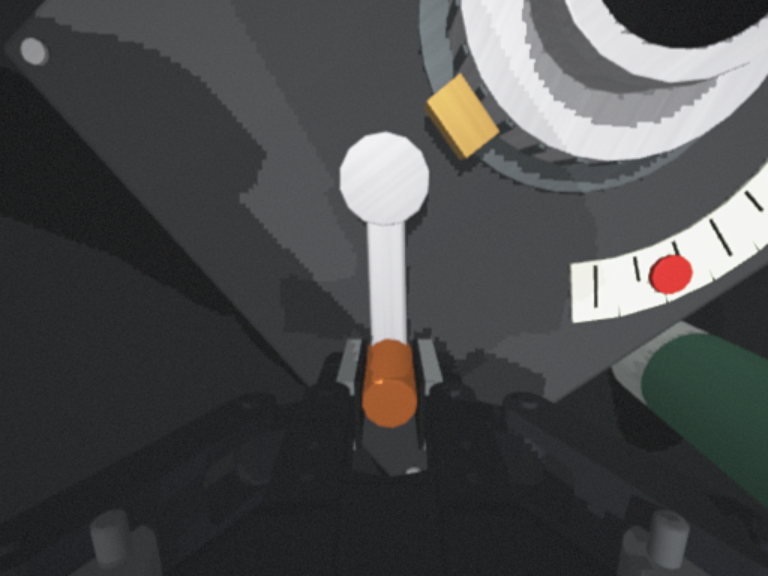

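The lever follows the gripper, with the post held between the pads at (390,385), and the brake pad stands off the collar. Next I'll press on to the open stop.

```bash
python3 - <<'E'
from h import *
D=np.radians
for d in np.arange(233,246,1.):
    arm.line_to(np.r_[clp(D(d)),.199],.05,q(TH+D(d+90)))
    f=np.array(arm.read_ft_force());u=RG@[np.cos(D(d)),np.sin(D(d))];ta=f[:2]@[-u[1],u[0]];p=np.array(arm.read_tool_pos())
    v=w2g(p)-PIV;print(d,f.round(1),"rad %.1f tan %.1f"%(f[:2]@u,ta),np.degrees(np.arctan2(v[1],v[0]))%360)
    if ta<-18: break
print(arm.read_time())
im=snapshot("wrist");cv2.imwrite("pics/w3.png",cv2.resize(im,(768,576)))
E
```

```text
233.0 [-1.9  7.4 14.4] rad -7.5 tan -1.2 233.24319007425913
234.0 [-3.3  8.3 14.8] rad -8.6 tan -2.3 234.11910445641897
235.0 [-2.6  9.1 14.8] rad -9.4 tan -1.5 234.67165883085102
236.0 [-5.8  9.6 17.3] rad -10.3 tan -4.4 234.7896192833209
237.0 [-7.8  8.3 18.1] rad -9.4 tan -6.3 234.91092628876802
238.0 [-9.6  9.4 18.2] rad -11.0 tan -7.7 235.00690430692345
239.0 [-10.7   8.2  19.9] rad -10.1 tan -8.9 235.09513413043123
240.0 [-13.1   7.7  20.7] rad -10.3 tan -11.2 235.2039448398799
241.0 [-14.8   8.2  22.2] rad -11.4 tan -12.5 235.29989758396383
242.0 [-16.8   9.3  24.1] rad -13.2 tan -14.0 235.40783912556387
243.0 [-17.8   9.   23.8] rad -13.4 tan -14.8 235.47362343780708
244.0 [-21.3   9.3  25.8] rad -14.9 tan -17.8 235.5732335231557
245.0 [-22.4   8.7  26.7] rad -15.0 tan -18.8 235.6567444018429
11.6417
```

View pics/w3.png

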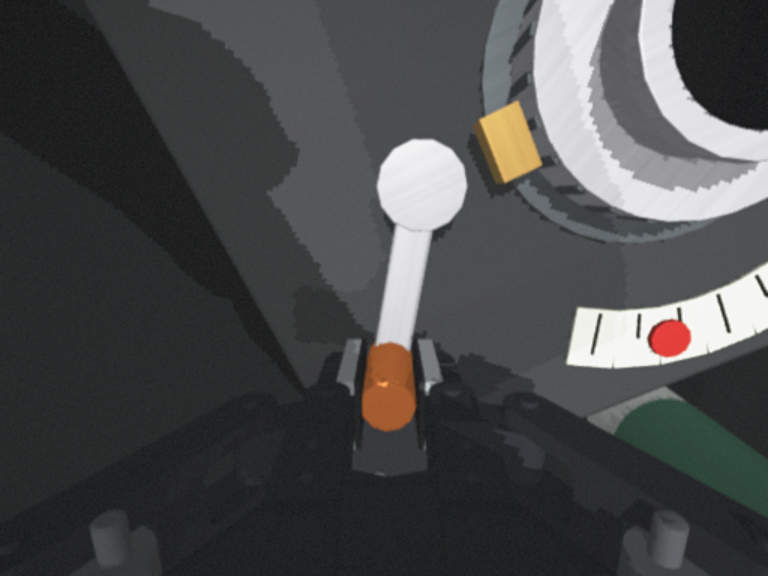

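The lever sits hard against the open stop at 235.0°. I'll relax, release, and move to the yellow post.

```bash
python3 - <<'E'
from h import *
D=np.radians
arm.line_to(np.r_[clp(D(236)),.199],.08,q(TH+D(325)))
print(arm.read_ft_force())
arm.move_gripper(0.5)
arm.line_to(np.r_[clp(D(236)),.285],.25)
c=wcam();im=snapshot("wrist");cv2.imwrite("pics/w4.png",cv2.resize(im,(768,576)))
for n,p in(("clp",np.r_[clp(D(235)),.155]),("piv",np.r_[g2w(PIV),.122])):print(n,1.5*proj(c,p))
arm.movep(np.r_[col(D(27)),.285],q(TH+D(117)))
c=wcam();im=snapshot("wrist");cv2.imwrite("pics/w5.png",cv2.resize(im,(768,576)))
for n,p in(("post",np.r_[col(D(27)),.155]),("ax",np.r_[G,.15])):print(n,1.5*proj(c,p))
print(arm.read_joint_positions(),arm.read_time())
E
```

```text
[-5.54878367  7.78657069 14.20745922]
clp [385.1856227  316.05962448]
piv [385.14120527 179.34096757]
post [389.0309845  314.81313491]
ax [388.55588357 150.09488509]
[ 0.05611008  0.58850474 -0.08759613  1.5361434   0.05780033  1.02065501
  2.73318378] 14.5833
```

View pics/w4.png

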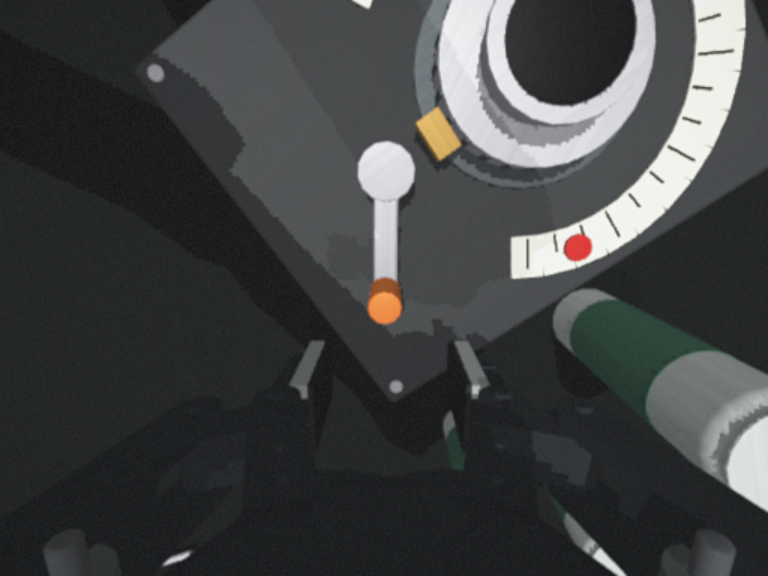

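View pics/w5.png

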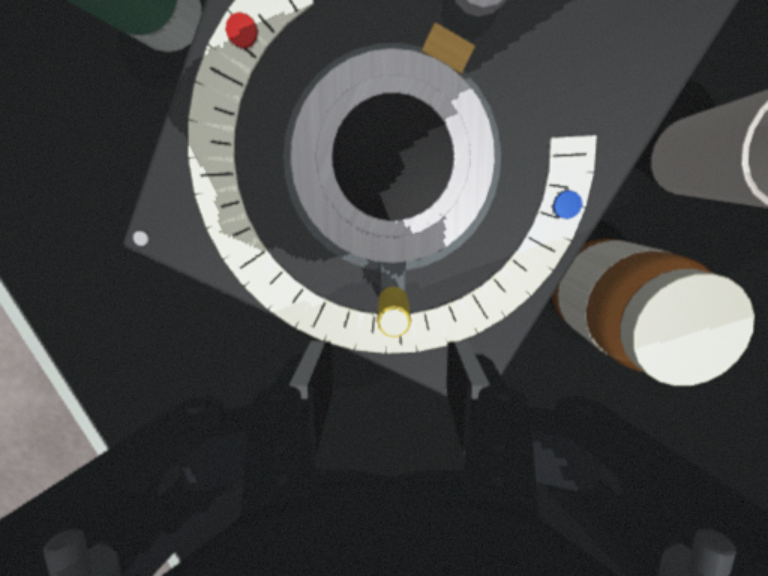

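The lever is fully open: its post lies at the 235° spot and the pad is clear. Three wrist views agree that the grinder lies about 3.5 mm further in +y than the top camera says, and the radial force on the lever says the same. I'll correct for that and grip the yellow post.

```bash
sed -i 's/^TH=.*/TH=0.7401;G=np.array([.5923,-.0949])/' h.py; python3 - <<'E'
from h import *
D=np.radians
arm.line_to(np.r_[col(D(27)),.196],.15)
print(arm.read_ft_force())
arm.move_gripper(0.0,25)
print(arm.read_opening(),arm.read_ft_force())
for d in list(range(18,-98,-9))+[-100]:
    arm.line_to(np.r_[col(D(d)),.196],.1,q(TH+D(d+90)))
    f=np.array(arm.read_ft_force());u=RG@[np.cos(D(d)),np.sin(D(d))];print(d,f.round(1),"rad %.1f tan %.1f"%(f[:2]@u,f[:2]@[-u[1],u[0]]))
    if np.linalg.norm(f)>35: break
print(arm.read_time(),arm.read_joint_positions());cv2.imwrite("pics/w6.png",cv2.resize(snapshot("wrist"),(768,576)))
i=snapshot("top");cv2.imwrite("pics/t6c.png",cv2.resize(i[120:295,215:385],None,fx=3.4,fy=3.4,interpolation=cv2.INTER_CUBIC))
E
```

```text
[ 1.01428412 -0.31770171 -0.03158267]
0.20214945022754638 [-1.99464275  0.31226436  4.70920802]
18 [-0.3 -0.5  5.2] rad -0.6 tan 0.0
9 [-0.9 -0.5  5.1] rad -1.0 tan 0.4
0 [-1.2 -0.9  5.2] rad -1.5 tan 0.1
-9 [-1.4  0.7  5.6] rad -0.8 tan 1.3
-18 [-0.3  0.6  4.7] rad -0.0 tan 0.7
-27 [-0.4  1.5  5.7] rad 0.0 tan 1.5
-36 [-1.   2.3  4.5] rad -0.7 tan 2.4
-45 [-0.   2.2  5. ] rad -0.1 tan 2.2
-54 [0.5 2.1 5.9] rad 0.1 tan 2.1
-63 [0.9 2.5 6.7] rad -0.0 tan 2.7
-72 [2.  2.3 5.7] rad 0.6 tan 3.0
-81 [2.2 1.7 5.7] rad 0.7 tan 2.8
-90 [1.3 0.5 6.2] rad 0.5 tan 1.3
-100 [2.1 0.9 6.8] rad 0.4 tan 2.2
19.9917 [-0.06692372  0.78290969  0.51829791  1.53483308 -0.44602607  0.93980732
  1.15990193]
```

View pics/w6.png

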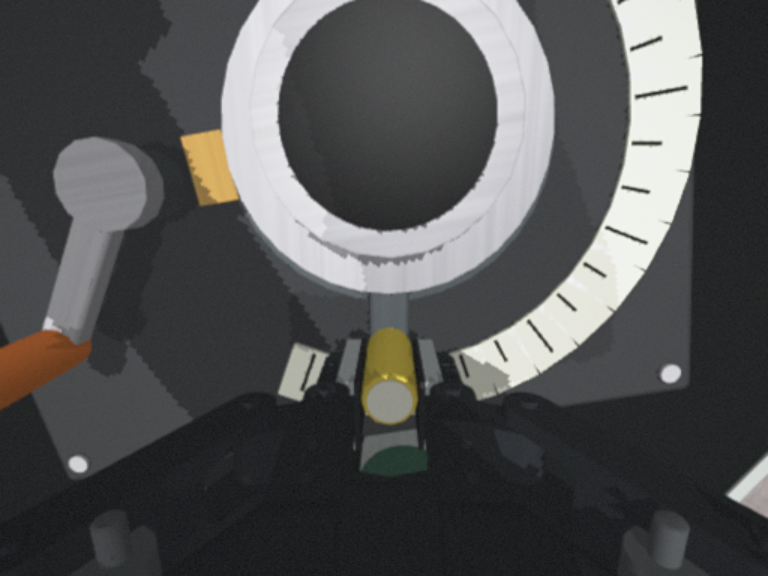

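View pics/t6c.png

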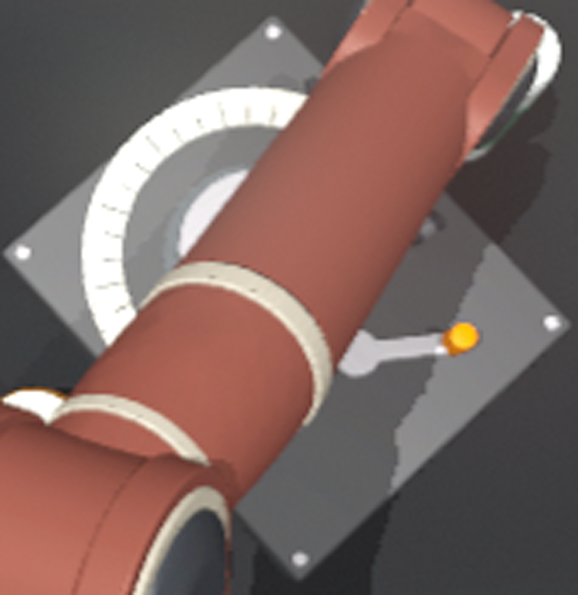

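```bash
python3 - <<'E'
from h import *
D=np.radians
d=-103.8
arm.line_to(np.r_[col(D(d)),.196],.1,q(TH+D(d+90)))
print(arm.read_ft_force())
i=snapshot("scene");cv2.imwrite("pics/s7c.png",cv2.resize(i[100:260,70:310],None,fx=3.3,fy=3.3,interpolation=cv2.INTER_CUBIC))
arm.move_gripper(0.35)
arm.line_to(np.r_[col(D(d)),.285],.25)
c=wcam();im=snapshot("wrist");cv2.imwrite("pics/w7.png",im);cv2.imwrite("pics/w7b.png",cv2.resize(im,(768,576),interpolation=cv2.INTER_CUBIC))
np.savez("w7.npz",**c)
print(arm.read_time())
E
```

```text
[2.37387948 0.26102237 5.98850686]
21.2333
```

View pics/s7c.png

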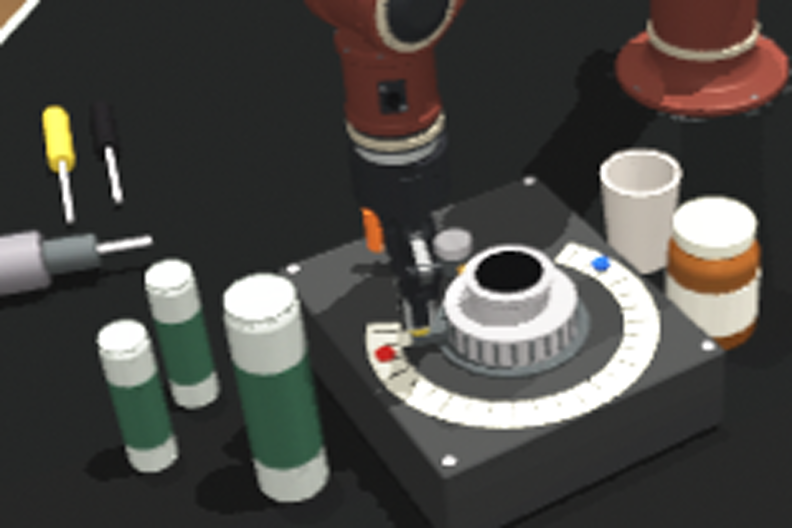

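View pics/w7b.png

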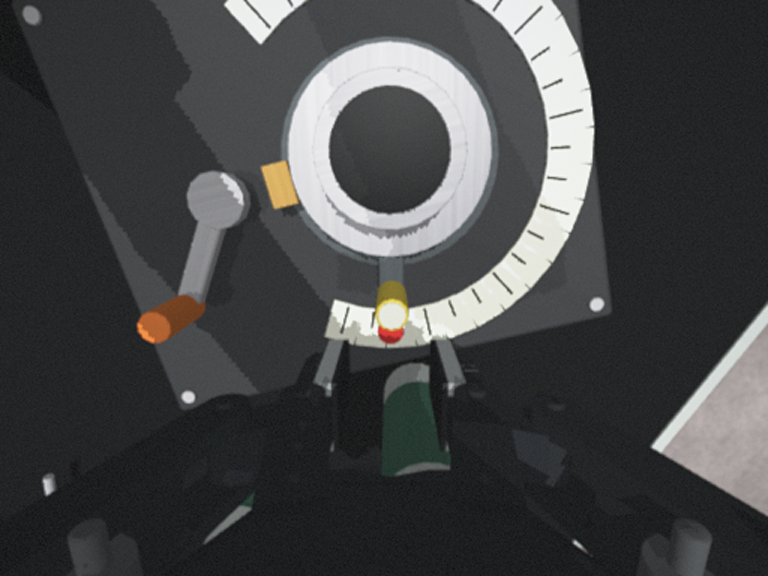

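Red sits right behind the yellow post in the wrist view, (391,333) against (391,316), and the can is clear. I'll measure the residual in a close crop. I'll also move the hand towards the clamp, which leaves the top camera a clear view of both.

```bash
python3 - <<'E'
from h import *
D=np.radians
im=cv2.imread("pics/w7.png");cv2.imwrite("pics/w7c.png",cv2.resize(im[160:240,210:310],None,fx=7,fy=7,interpolation=cv2.INTER_CUBIC))
# shift so the wrist camera looks from outside (can side): hover pose flipped is costly; step outward 60mm instead at height .33
u=RG@[np.cos(D(-103.8)),np.sin(D(-103.8))]
arm.line_to(np.r_[col(D(-103.8))+.055*u,.34],.25)
c=wcam();im=snapshot("wrist");cv2.imwrite("pics/w8.png",im);np.savez("w8.npz",**c)
for n,p in(("post",np.r_[col(D(-103.8)),.155]),("ax",np.r_[G,.15]),("red",np.r_[G+.111*u,.094])):print(n,proj(c,p))
x,y=proj(c,np.r_[G+.08*u,.12]).astype(int);print(x,y)
cv2.imwrite("pics/w8c.png",cv2.resize(im[y-45:y+45,x-50:x+50],None,fx=6.5,fy=6.5,interpolation=cv2.INTER_CUBIC))
E
```

```text
post [259.03006769 135.23352415]
ax [258.8336208   38.65453574]
red [259.21724873 160.46710271]
259 133
```

View pics/w7c.png

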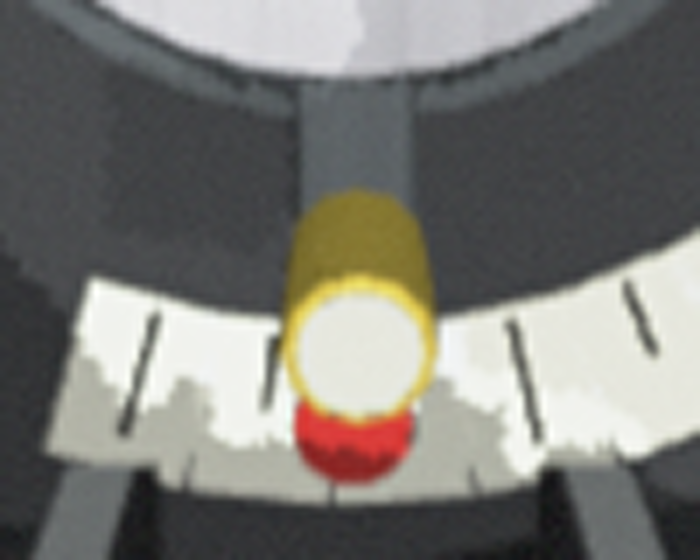

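View pics/w8c.png

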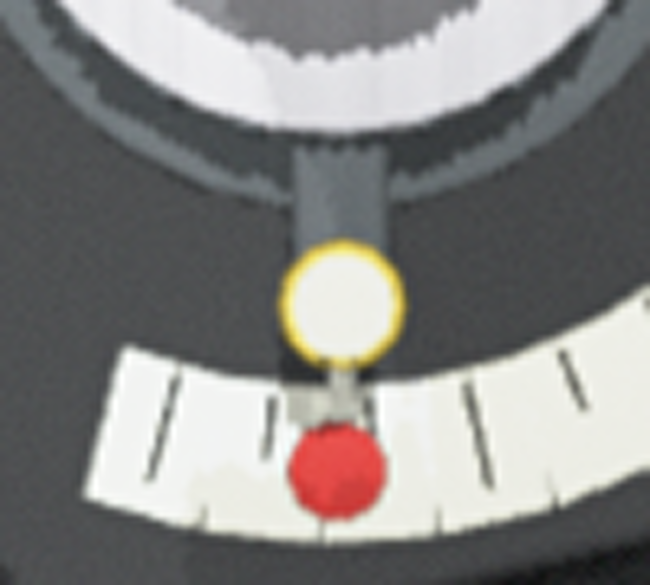

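```bash
python3 - <<'E'
from h import *
for nm,W in(("w7",(330,140)),("w8",None)):
    im=cv2.imread(f"pics/{nm}.png")
    if nm=="w8":cv2.imwrite("pics/w8b.png",cv2.resize(im[0:225,110:410],None,fx=2.6,fy=2.6,interpolation=cv2.INTER_CUBIC))
    else: cv2.imwrite("pics/w7d.png",cv2.resize(im[20:180,170:350],None,fx=3.7,fy=3.7,interpolation=cv2.INTER_CUBIC))
    # dark throat hole contour
    g=cv2.cvtColor(im,cv2.COLOR_BGR2GRAY); c=np.load(nm+".npz")
    a=proj(c,np.r_[G,.15]).astype(int)
    m=np.zeros((386,514),np.uint8);b=(cv2.GaussianBlur(g,(3,3),0)<110).astype(np.uint8)
    cv2.floodFill(b,m,tuple(int(v) for v in a),2)
    ct,_=cv2.findContours((b==2).astype(np.uint8),cv2.RETR_EXTERNAL,cv2.CHAIN_APPROX_NONE)
    k=max(ct,key=len);print(nm,a,len(k),cv2.boundingRect(k),cv2.fitEllipse(k))
    # red, yellow-top
    h=cv2.cvtColor(im,cv2.COLOR_BGR2HSV)
    r=((h[...,0]<8)|(h[...,0]>172))&(h[...,1]>140)&(h[...,2]>90);ys,xs=np.nonzero(r);print("red",xs.mean(),ys.mean(),len(xs))
E
```

```text
w7 [258 101] 233 (220, 58, 80, 85) ((259.3917236328125, 99.49308776855469), (79.19931030273438, 83.56144714355469), 177.47433471679688)
red 259.69565217391306 223.24347826086955 115
w8 [258  38] 198 (227, 0, 67, 74) ((259.710693359375, 36.61265563964844), (65.46913146972656, 73.52313995361328), 179.3734893798828)
red 260.45454545454544 159.9090909090909 154
```

View pics/w8b.png

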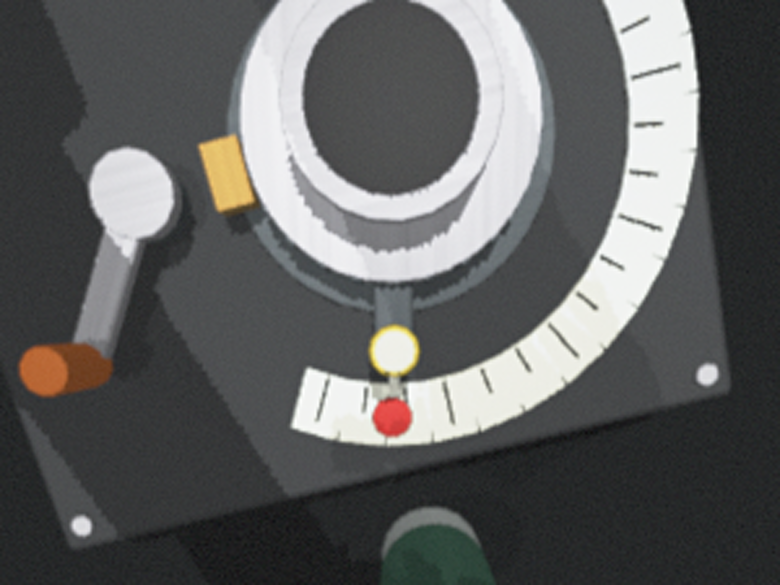

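Measured about the axis (throat hole centre), the pointer is about 0.6° (1 mm) short of the red centre. I'll regrip and nudge it, stepping on the actual tool position.

```bash
cat > nudge.py <<'E'
from h import *
import sys
D=np.radians
def nudge(d0,dd):
    arm.line_to(np.r_[col(D(d0)),.285],.25,q(TH+D(d0+90)))
    arm.line_to(np.r_[col(D(d0)),.196],.15)
    arm.move_gripper(0.0,25); arm.pause(.1)
    u=RG@[np.cos(D(d0)),np.sin(D(d0))];t=np.array([-u[1],u[0]])
    p0=np.array(arm.read_tool_pos());print("start",p0,np.array(arm.read_ft_force()).round(1),"cmd-err",(p0[:2]-col(D(d0)))@t)
    s=np.sign(dd);goal=D(dd)*.08
    for k in range(1,25):
        d=d0+s*.25*k
        arm.line_to(np.r_[col(D(d)),.196],.05,q(TH+D(d0+90)))
        p=np.array(arm.read_tool_pos());m=(p-p0)[:2]@t
        f=np.array(arm.read_ft_force());print(round(d,2),"moved mm %.2f tan %.1f"%(m*1e3,f[:2]@t))
        if s*m>=s*goal: break
    arm.line_to(np.r_[p[:2],.196],.05)
    p=np.array(arm.read_tool_pos());print("end moved %.2f"%((p-p0)[:2]@t*1e3),np.array(arm.read_ft_force()).round(1))
    arm.move_gripper(0.35)
    arm.line_to(np.r_[p[:2],.285],.25)
    arm.line_to(np.r_[col(D(d0))+.055*u,.34],.25)
    c=wcam();im=snapshot("wrist");cv2.imwrite("pics/%s.png"%sys.argv[1],im);np.savez(sys.argv[1]+".npz",**c)
    x,y=proj(c,np.r_[G+.08*u,.12]).astype(int);print(x,y,arm.read_time())
    cv2.imwrite("pics/%sc.png"%sys.argv[1],cv2.resize(im[y-45:y+45,x-50:x+50],None,fx=6.5,fy=6.5,interpolation=cv2.INTER_CUBIC))
nudge(float(sys.argv[2]),float(sys.argv[3]))
E
python3 nudge.py w9 -103.8 -0.6
```

```text
start [ 0.63157841 -0.16585224  0.19772968] [ 0.8 -1.   4.4] cmd-err 0.0005149917167529259
-104.05 moved mm -0.04 tan 1.4
-104.3 moved mm -0.07 tan 2.0
-104.55 moved mm -0.14 tan 2.7
-104.8 moved mm -0.16 tan 2.8
-105.05 moved mm -0.24 tan 4.0
-105.3 moved mm -0.30 tan 4.0
-105.55 moved mm -0.42 tan 4.4
-105.8 moved mm -0.57 tan 4.0
-106.05 moved mm -0.73 tan 5.6
-106.3 moved mm -0.95 tan 4.9
end moved -0.23 [0.6 0.9 7.9]
259 133 27.3417
```

View pics/w9c.png

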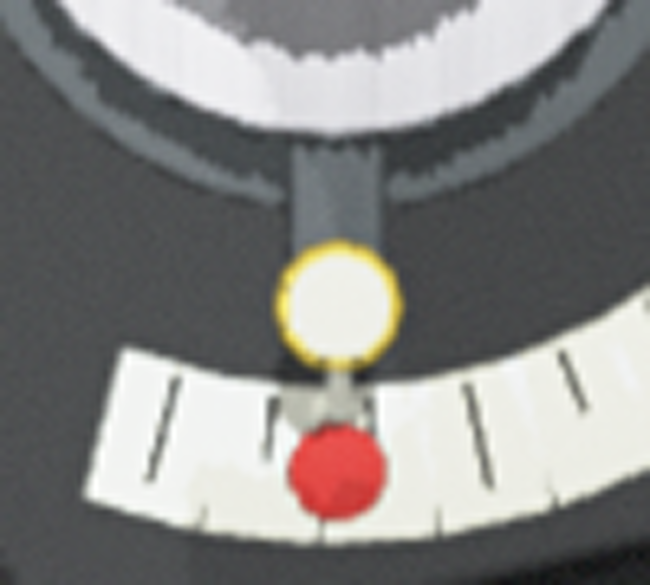

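```bash
python3 - <<'E'
from h import *
D=np.radians
im8=cv2.imread("pics/w8.png")
for nm in("w8","w9"):
    im=cv2.imread(f"pics/{nm}.png");c=np.load(nm+".npz")
    for y in(143,144,145,146,147,148): print(nm,y,im[y,250:272].min(1) if False else im[y,250:272].mean(1).astype(int))
    h=cv2.cvtColor(im,cv2.COLOR_BGR2HSV)
    r=((h[...,0]<8)|(h[...,0]>172))&(h[...,1]>140)&(h[...,2]>90);ys,xs=np.nonzero(r);red=(xs.mean(),ys.mean())
    # yellow ring
    yl=(h[...,0]>18)&(h[...,0]<35)&(h[...,1]>110);yl[:120]=0;yl[150:]=0;yl[:,:245]=0;yl[:,280:]=0
    ys,xs=np.nonzero(yl);po=((xs.min()+xs.max())/2,(ys.min()+ys.max())/2)
    ce=cv2.minEnclosingCircle(np.c_[xs,ys].astype(np.float32))
    b=(cv2.GaussianBlur(cv2.cvtColor(im,cv2.COLOR_BGR2GRAY),(3,3),0)<110).astype(np.uint8);m=np.zeros((386,514),np.uint8)
    a=proj(c,np.r_[G,.15]).astype(int);cv2.floodFill(b,m,tuple(int(v) for v in a),2)
    xx=np.nonzero((b==2)[20:60].any(0))[0]
    ax=((xx.min()+xx.max())/2,proj(c,np.r_[G,.15])[1])
    print(nm,"red",red,"post",po,ce,"ax",ax)
    A=ray(c,ax,.15)[:2];P=ray(c,ce[0],.155)[:2];Rr=ray(c,red,.094)[:2]
    ang=lambda v:np.degrees(np.arctan2(v[1],v[0]))-np.degrees(TH)
    print("A",A,"post ang",ang(P-A),np.hypot(*(P-A)),"red ang",ang(Rr-A),np.hypot(*(Rr-A)))
E
```

```text
w8 143 [ 81  76  54  53  50  66 102 128 113 135 179 191 184 151 150 132 102  80
  77  75  69  70]
w8 144 [ 77  73  52  51  48  50  56  71  78 108 156 162 150 122  88  68  64  78
  79  75  70  71]
w8 145 [ 83  82  61  49  50  48  51  49  58 106 171 165 151 122  57  42  56  70
  78  81  75  77]
w8 146 [148 138  89  71  67  65  60  62  59 112 180 183 173 130  68  66  84 113
 125 131 128 132]
w8 147 [229 216 156 139 136 134 127 131 125 140 177 181 174 140 119 137 164 218
 223 223 219 220]
w8 148 [227 222 218 185 181 180 178 188 185 179 171 180 178 156 150 161 199 248
 246 245 243 238]
w8 red (np.float64(260.45454545454544), np.float64(159.9090909090909)) post (np.float64(261.5), np.float64(134.5)) ((261.19134521484375, 134.74691772460938), 10.006367683410645) ax (np.float64(260.0), np.float64(38.65453573966701))
A [ 0.593171   -0.09442774] post ang -103.1026136703158 0.07957620512068302 red ang -103.57442411717514 0.11035833105794918
w9 143 [ 80  71  55  47  60  93 133 139 128 161 193 194 185 141 126 131 103  80
  76  78  72  68]
w9 144 [ 78  66  56  53  50  57  76  86  92 132 166 161 143 105  81  68  65  74
  80  77  70  72]
w9 145 [ 73  57  47  49  53  50  50  53  71 121 166 161 136  74  46  52  64  75
  75  77  76  73]
w9 146 [132 101  74  64  65  63  60  58  75 133 179 180 157  81  53  65  88 104
 115 120 123 130]
w9 147 [221 195 146 135 134 124 121 115 120 154 184 183 166 118 116 132 158 210
 219 220 218 216]
w9 148 [227 206 184 182 179 173 173 172 179 179 183 182 173 152 152 159 194 248
 246 245 243 238]
w9 red (np.float64(260.49032258064517), np.float64(160.21290322580646)) post (np.float64(260.5), np.float64(134.5)) ((260.5, 134.8333282470703), 9.947184562683105) ax (np.float64(260.0), np.float64(38.79129057053754))
A [ 0.59319228 -0.09441643] post ang -103.56352401012145 0.07952883798432407 red ang -103.56504106403065 0.11056628932165322
```

The post direction is −103.56° and the red direction −103.57°, and the pointer tip agrees within about 0.2 mm. Now I'll shut the clamp.

```bash
python3 - <<'E'
from h import *
D=np.radians
arm.movep(np.r_[clp(D(235)),.31],q(TH+D(325)))
arm.move_gripper(0.5)
arm.line_to(np.r_[clp(D(235)),.200],.15)
arm.move_gripper(0.0,25);print(arm.read_opening(),np.array(arm.read_ft_force()).round(1))
for d in list(range(226,130,-9))+[128.]+list(np.arange(126,110,-1.5)):
    arm.line_to(np.r_[clp(D(d)),.200],.1,q(TH+D(max(d,124)+90)))
    f=np.array(arm.read_ft_force());u=RG@[np.cos(D(d)),np.sin(D(d))];ta=f[:2]@[-u[1],u[0]]
    v=w2g(arm.read_tool_pos())-PIV;print(d,f.round(1),"rad %.1f tan %.1f"%(f[:2]@u,ta),round(np.degrees(np.arctan2(v[1],v[0])),2))
    if ta>20 or np.linalg.norm(f)>45: break
print(arm.read_time());cv2.imwrite("pics/w10.png",cv2.resize(snapshot("wrist"),(768,576)))
E
```

```text
0.20098837247705129 [-2.4  1.   6.1]
226 [-1.   1.1  6.1] rad -1.1 tan -1.0 -133.71
217 [0.1 0.8 6.2] rad -0.9 tan -0.0 -142.68
208 [-1.1 -0.6  5.8] rad 1.0 tan -0.8 -151.63
199 [-1.8  0.2  5.5] rad 0.7 tan -1.7 -160.58
190 [-1.1  0.6  6. ] rad 0.1 tan -1.2 -169.54
181 [-2.2  0.3  6.6] rad 1.4 tan -1.8 -178.52
172 [-2.2  0.2  7.3] rad 1.7 tan -1.4 172.5
163 [-2.1 -0.4  7.7] rad 2.1 tan -0.6 163.53
154 [-2.6  0.6  6.8] rad 2.3 tan -1.3 154.54
145 [-3.   0.7  9.2] rad 2.9 tan -1.1 145.58
136 [-3.5 -0.9  8.2] rad 3.5 tan 0.9 136.6
128.0 [-4.3 -0.1  7.5] rad 4.2 tan 0.9 128.62
126.0 [-3.6 -1.9  8.4] rad 3.1 tan 2.6 127.06
124.5 [-4.5 -1.6  8.7] rad 4.0 tan 2.6 125.68
123.0 [-4.4 -3.   6.4] rad 3.5 tan 4.0 124.91
121.5 [-4.5 -6.8  4.2] rad 2.4 tan 7.7 124.67
120.0 [-4.8 -9.7  1.6] rad 1.7 tan 10.8 124.43
118.5 [ -6.5 -13.9  -0.7] rad 1.6 tan 15.3 124.17
117.0 [ -7.4 -16.6  -1.7] rad 1.1 tan 18.1 123.95
115.5 [ -6.8 -20.1  -4.3] rad -1.3 tan 21.2 123.71
35.125
```

View pics/w10.png

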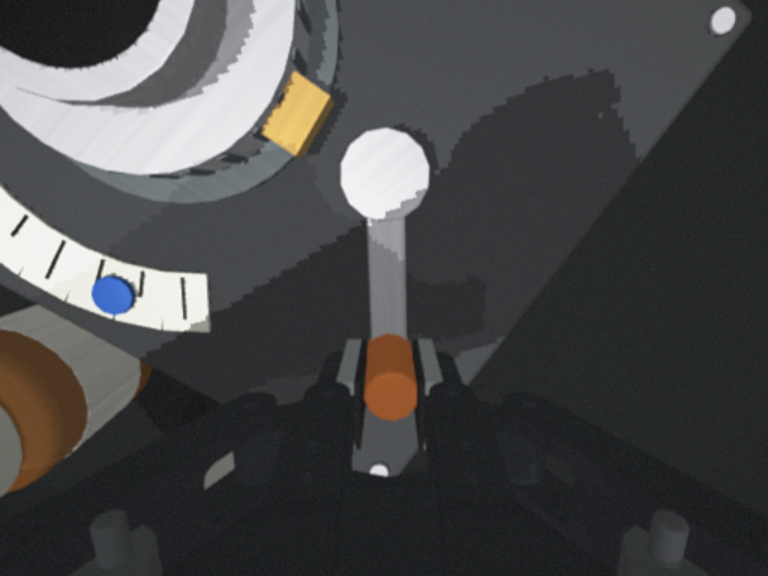

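The lever is at its shut stop (about 125°, with force rising steeply beyond it). I'll relax, release and retreat, then check.

```bash
python3 - <<'E'
from h import *
D=np.radians
arm.line_to(np.r_[clp(D(123)),.200],.08)
print(np.array(arm.read_ft_force()).round(1))
arm.move_gripper(0.5)
arm.line_to(np.r_[clp(D(124)),.30],.25)
c=wcam();im=snapshot("wrist");cv2.imwrite("pics/w11.png",cv2.resize(im,(768,576)))
for n,p in(("clp",np.r_[clp(D(125)),.155]),("piv",np.r_[g2w(PIV),.122])):print(n,1.5*proj(c,p))
d=-103.8;u=RG@[np.cos(D(d)),np.sin(D(d))]
arm.movep(np.r_[col(D(d))+.055*u,.34],q(TH+D(d+90)))
c=wcam();im=snapshot("wrist");cv2.imwrite("pics/w12.png",im);np.savez("w12.npz",**c)
cv2.imwrite("pics/w12c.png",cv2.resize(im[88:178,209:309],None,fx=6.5,fy=6.5,interpolation=cv2.INTER_CUBIC))
print(arm.read_time())
for nm in("w9","w12"):
    im=cv2.imread(f"pics/{nm}.png");c=np.load(nm+".npz");h=cv2.cvtColor(im,cv2.COLOR_BGR2HSV)
    r=((h[...,0]<8)|(h[...,0]>172))&(h[...,1]>140)&(h[...,2]>90);ys,xs=np.nonzero(r);red=(xs.mean(),ys.mean())
    yl=(h[...,0]>18)&(h[...,0]<35)&(h[...,1]>110);yl[:120]=0;yl[150:]=0;yl[:,:245]=0;yl[:,280:]=0
    ys,xs=np.nonzero(yl);ce=cv2.minEnclosingCircle(np.c_[xs,ys].astype(np.float32))
    A=np.array([.59318,-.09442]);P=ray(c,ce[0],.155)[:2];Rr=ray(c,red,.094)[:2]
    ang=lambda v:np.degrees(np.arctan2(v[1],v[0])-TH)
    print(nm,red,ce,ang(P-A),ang(Rr-A)); print(im[145,250:272].mean(1).astype(int))
E
```

```text
[-4.2 -2.6  6.4]
clp [394.49482329 306.7412014 ]
piv [392.161607   178.68077635]
38.0083
w9 (np.float64(260.49032258064517), np.float64(160.21290322580646)) ((260.5, 134.8333282470703), 9.947184562683105) -103.55453570202141 -103.55857579340574
[ 73  57  47  49  53  50  50  53  71 121 166 161 136  74  46  52  64  75
  75  77  76  73]
w12 (np.float64(260.0), np.float64(159.8562091503268)) ((260.1739196777344, 134.7608642578125), 10.000125885009766) -103.44084505810612 -103.59517357550361
[ 73  53  53  52  50  49  50  53  94 154 167 153 119  56  50  60  76  76
  75  71  73  75]
```

View pics/w11.png

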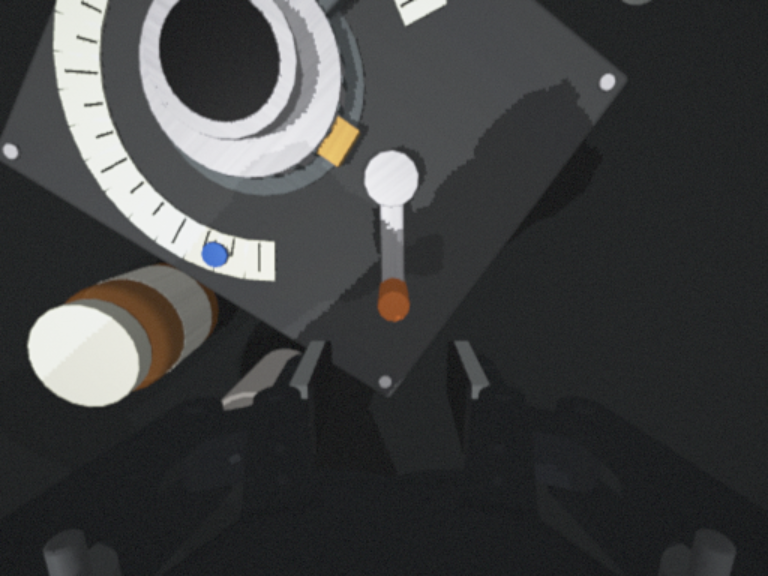

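View pics/w12c.png

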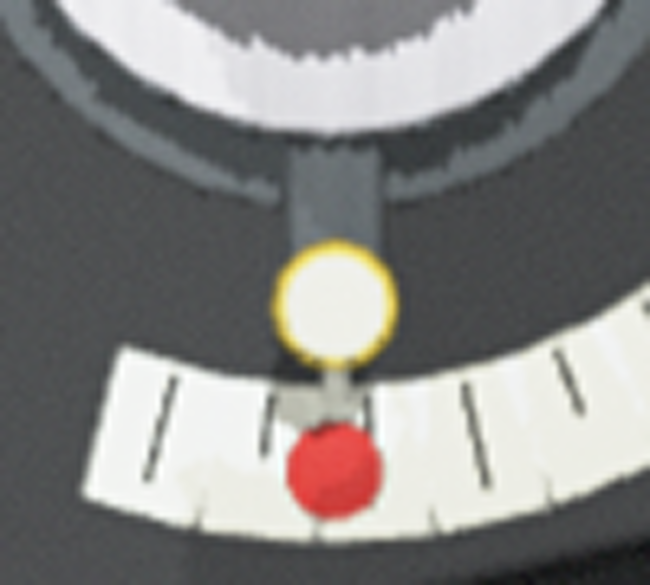

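The alignment holds after locking, with post and red within 0.15°. The lever lies on the 125° line. Last, I'll clear the arm out and compare the bystanders with the first picture.

```bash
python3 - <<'E'
from h import *
arm.move_j([-1.218,0.615,-0.013,1.423,0.008,1.103,-0.04])
im=snapshot("top");cv2.imwrite("pics/tend.png",im)
o=cv2.imread("pics/top0.png");d=cv2.absdiff(im,o).max(2)
for n,(x,y) in dict(can=(360,145),jar=(226,252),cup=(259,292)).items(): print(n,(d[y-28:y+28,x-24:x+24]>40).sum())
cv2.imwrite("pics/tendc.png",np.hstack([cv2.resize(k[115:315,195:435],None,fx=1.65,fy=2.4*1.65/2.4) for k in(o,im)]))
print(arm.read_time())
E
```

```text
can 0
jar 0
cup 0
41.2667
```

View pics/tendc.png

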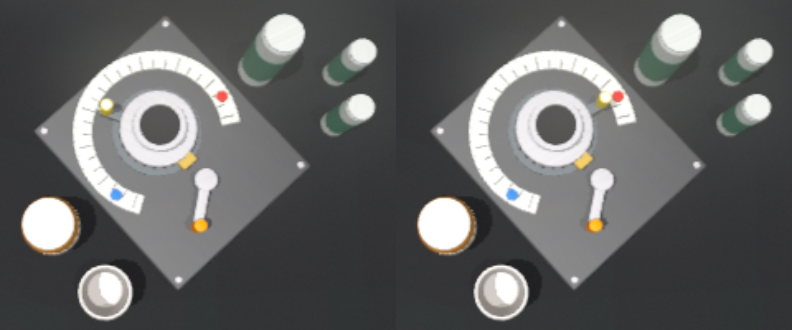

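The before and after pictures show the can, jar and cup unmoved, the lever shut, and the yellow post at (605,99) beside red at (618,96). I'm handing it in.

```bash
python3 -c "
from station import ticket;print(ticket.finish_job())"
```

```text
the job is handed in; nothing more can be done
None
```

The grind is set: I swung the clamp to its open stop, turned the collar from about 27° to −103.6° and nudged it 0.5° onto the red button. Then I swung the clamp to its shut stop and let go. I handed the job in after about 41 s.

**Last checks:**
- **Pointer:** after locking, the collar post's direction matches the red centre within about 0.15°.
- **Clamp:** the lever lies on its 125° shut line. The force rose past that point, as it does at a stop.
- **Bystanders:** the can, jar and cup show no change from the first picture.
- **Robot:** the arm is back at its start pose, touching nothing.

**Disagreement:** the wrist camera placed the grinder about 3.5 mm away from where the top camera did. I used the wrist value, which the lever forces supported. I did not test the lock by pushing the collar after shutting the clamp.

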